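Change over the sample trays

ROBOT

A 6-joint arm with a two-finger parallel gripper is mounted at the origin on the work surface; the furniture and walls round the work are solid. World frame = base frame: x ahead of the robot, y to its left, z up, the work surface at z = 0. Lengths are in m, angles in rad, forces in N, time in s.
With the tool pointing down it reaches from about 0.225 to 0.875 m from the base axis. Payload 3.4 kg.
Tool frame: the origin (TCP) lies midway between the tips of the shut fingers; the grasp point (between the pads) lies 19 mm behind it; x points along the fingers, z is the direction in which the jaws open and shut, and the axes are right-handed (so a half turn about x gives the same grasp; the last joint's range is limited). The gripper opens to 85 mm and grips with 20 to 120 N. Pads are 22 mm wide; open, the fingers measure 114 mm over their backs; the gripper's body (76 mm by 85 mm) begins 54 mm behind the grasp point. The pads swing forward as they close: fully open they stand 13 mm farther back than shut.
Start: joints at [-1.398, 0.276, 1.505, -0, 1.361, -0.121], TCP at [0.167, -0.55, 0.231] pointing down, gripper open.
Joint ranges: [-2.89, 2.89], [-0.75, 2.08], [0.22, 2.7], [-1.18, 4.32], [0.11, 2.71], [-2.7, 2.7]. Speed limits (rad/s): [2.57, 2.57, 3.14, 3.14, 3.14, 3.14].

INTERFACE

Orientations are given as a unit quaternion [w, x, y, z].
In Python, from rig import manip, eyes gives the robot as it stands. The module is installed in compiled form; this text tells all that it offers.
- The arm moves only by the shell command python3 -m crank 'ROWS' [FORCE]. ROWS is JSON, a list of rows, each a list of 7 numbers: the shift along the tool's x, y, z in cm, then the turn, a rotation vector about the tool's x, y, z in degrees, then the finger opening in cm, from 0 to 8.54. A call has 1 to 5 rows; each row is the pose to reach, as a shift and turn from the pose commanded when the call began, along the tool's axes at that moment; what a row does not reach only later rows make up. A row lasts 1/8 s, in which the tool goes at most 62.5 mm and 10.7 degrees, less where a joint would pass 70% of its speed; a pose out of reach is approached as far as the arm can. A call with a gripper value outside its range is refused whole. The fingers move at their own pace and stop on an object; FORCE is the grip in N (left out, the last holds). Time passes only in rows, so rows that repeat a pose let the fingers close. It gives the time, the measured TCP pose, the force and the opening at its end, in the units of the state.
- manip.get_state(): the state, without advancing time (a new reading comes with each control period).
- eyes.get_image(name): name is "side" or "top" or "wrist"; returns a dict with "color" (480x640x3 uint8, blue, green, red), "z_map" (480x640 float32, m along the optical axis (not along the pixel's ray), 0 where there is no reading), "vertical_fov" (degrees; the focal length in pixels is half the picture's height over the tangent of half this angle, whatever the lens; pixels are square), "cx", "cy" (the principal point, pixels), "dist" ([k1, k2, p1, p2, k3] as OpenCV has them; the pictures are not rectified), "eye" and "attitude" of the camera in the world. Camera axes: x right, y up, looking along -z (the intrinsics and any distortion apply to the point x, -y, -z); pixel columns grow to the right and rows downward; lengths in m; the calibration is good to about 2 mm. A picture is of the moment at which its call begins.
- manip.sign_off(): hands the job in, once; it reports no verdict.
The state is a dict: "clock": time; "qpos": joint angles; "qd": joint speeds; "effort": joint torques, N m; "position": TCP position; "ee_rot": TCP orientation; "contact_force": force on the tool from outside, world axes, zero at the start; "moment": the same for the moment, N m; "width": finger opening in m.
Only numpy, scipy, OpenCV 4.12 (cv2) and the standard library are available. Lean on these libraries where they do the work, as an engineer would, in place of code of your own. Each camera call takes 0.05 s, during which the arm holds its last target.

TASK

Change over the two sample trays: first push the empty narrow tray, which stands part open, fully home into its housing with the fingers. Then hook a fingertip behind the upstanding lip of the broad tray and draw it out along its rails to its stop, so that the petri dish in it comes out into the open, and let go of it. Do not grasp or pinch anything; the dish just rides along in its tray untouched, and the timer, beaker and tape roll nearby stay where they are.

Things in the scene. Friction and masses are not known exactly. Their poses are not given: they have to be found in the camera images.
- broad_unit: Fixed low white steel housing, 112 mm wide, 125 mm deep, 50 mm high, holding one bare-steel sliding tray. Origin: table level, mid width, under the housing's front edge. x points into the housing (roughly away from the robot), y to its left, z up; the tray slides out along -x. The wider of the two housings, either left or right of the other; the broad tray starts shut or within 4 mm of it.
- narrow_unit: Fixed low white steel housing, 80 mm wide, 125 mm deep, 50 mm high, holding one bare-steel sliding tray. Origin: table level, mid width, under the housing's front edge. x points into the housing (roughly away from the robot), y to its left, z up; the tray slides out along -x. The narrower of the two housings; its tray starts 45 to 65 mm out and is empty.
- broad_tray (a joint): How far the broad tray (88 mm wide) is drawn out of its housing, m: 0 shut, 0.090 at its stop. It slides with about 1.5 N of friction and stays where it is left.
- narrow_tray (a joint): How far the narrow tray (56 mm wide) is drawn out of its housing, m: 0 fully home (against a stop), 0.090 fully out. It slides with about 1.5 N of friction and stays where it is left.
- broad_lip_back (a point): Rear face of the broad tray's upstanding lip, to hook behind: 88 mm wide (along y), 30 mm high (12 to 42 mm above the table). Origin: its centre, 27 mm above the table; axes as its housing. The lip is 8 mm thick. Behind it the tray floor (12 mm above the table) is bare and open above: 45 mm to the housing with the tray shut, 49 mm to the well's 3 mm thick, 8 mm high wall with it out.
- broad_lip_front (a point): Front face (towards the robot) of the same lip of the broad tray, 88 mm wide, 30 mm high, 8 mm from its rear face. Origin: centre of the face, 27 mm above the table; axes as its housing.
- narrow_lip_back (a point): Rear face of the narrow tray's upstanding lip, to hook behind: 56 mm wide (along y), 30 mm high (12 to 42 mm above the table). Origin: its centre, 27 mm above the table; axes as its housing. The lip is 8 mm thick. Behind it the tray floor (12 mm above the table) is bare and open above: 45 mm to the housing with the tray shut, 49 mm to the well's 3 mm thick, 8 mm high wall with it out.
- narrow_lip_front (a point): Front face (towards the robot) of the same lip of the narrow tray, 56 mm wide, 30 mm high, 8 mm from its rear face. Origin: centre of the face, 27 mm above the table; axes as its housing. Push here to shut the tray.
- dish: Loose petri dish, 72 mm across, 15 mm high, lying in the broad tray's shallow well (inside 88 x 78 mm, walls 8 mm high), hidden under the housing's roof at the start. Origin: centre of its underside.
- timer: Bystander: loose white timer, 62 x 64 x 19 mm, to the left of the trays. Origin: centre of its underside.
- beaker: Bystander: loose small beaker, 48 mm across, 58 mm high, to the left of the trays. Origin: centre of its underside.
- tape: Bystander: loose roll of tape, 64 mm across, 19 mm high, lying flat, nearer the robot than the right-hand tray. Origin: centre of its underside.

How it is judged:
On the way, in this order (a step that is already met when the one before it is completed fails the run):
1. the narrow tray is pushed fully home while the broad one is still in (value of joint narrow_tray below 0.006 m and value of joint broad_tray below 0.02 m), for 0.2 s.
2. the broad tray is drawn out to its stop (value of joint broad_tray above 0.083 m), for 0.2 s.
At the end, for the whole second after the job is handed in: The narrow tray is home (within 6 mm), the broad tray is drawn out to its stop (within 7 mm), the petri dish lies flat and at rest in the broad tray's well (value of joint narrow_tray below 0.006 m and value of joint broad_tray above 0.083 m and x of dish in the frame of broad_lip_back between 0.08 and 0.11 m and y of dish in the frame of broad_lip_back between -0.012 and 0.012 m and height (world z) of dish between 0.008 and 0.016 m and angle between dish's own z axis and vertical below 0.08 rad and linear speed of dish below 0.02 m/s); the robot touches nothing.
It fails at once if a tray's lip is pinched front and back ((contact force between the fingers and broad_tray_c1 above 0.6 N and contact force between the fingers and broad_tray_c0 above 0.6 N) or (contact force between the fingers and narrow_tray_c1 above 0.6 N and contact force between the fingers and narrow_tray_c0 above 0.6 N)).
It fails at once if the fingers touch the dish (contact force between the fingers and dish above 0.5 N).
It fails at once if the dish is lifted (height (world z) of dish above 0.03 m).
It fails at once if the timer, the beaker or the tape roll is shifted or lifted (more than 15 mm) (distance of any of timer, beaker, tape from where it was at the start of the episode above 0.015 m).
It also fails if it takes over 45 s, if anything falls off the work surface, if the arm or the gripper's body presses on something with over 40 N, if the wrist force passes 120 N, or if a joint passes its speed limit or range.

## Working session

There is one attempt and no reset: what is moved stays moved. The work goes in short steps, Python scripts to look and compute and a shell command to move; the robot and the scene stay as the last step left them, time stands still between calls to the robot, and variables do not carry over. Pictures are saved under pics/ and viewed, and the job is handed in when it is done.

```bash
mkdir -p pics; cat > h.py <<'E'
import numpy as np, cv2, json
from rig import manip, eyes
from scipy.spatial.transform import Rotation as R
def q2R(q): return R.from_quat([q[1],q[2],q[3],q[0]]).as_matrix()
def grab(name,fn):
    im=eyes.get_image(name); cv2.imwrite('pics/'+fn+'.png',im['color'])
    np.save('pics/'+fn+'.npy',im,allow_pickle=True); return im
def load(fn): return np.load('pics/'+fn+'.npy',allow_pickle=True).item()
def px(im,u,v,zplane=None):
    f=240/np.tan(np.radians(im['vertical_fov'])/2)
    K=np.array([[f,0,im['cx']],[0,f,im['cy']],[0,0,1]])
    p=cv2.undistortPoints(np.array([[[u,v]]],float),K,np.array(im['dist'],float))[0,0]
    a=np.array(im['attitude']); A=a if a.shape==(3,3) else q2R(a)
    d=A@np.array([p[0],-p[1],-1.]); e=np.array(im['eye'])
    if zplane is None: s=im['z_map'][int(round(v)),int(round(u))]
    else: s=(zplane-e[2])/d[2]
    return e+s*d
E
python3 - <<'E'
from h import *
s=manip.get_state(); print(s)
for n in ['side','top','wrist']:
    im=grab(n,n+'0'); print(n,im['eye'],im['attitude'],im['vertical_fov'],im['dist'])
E
```

```text
{'clock': 0.0, 'qpos': array([-1.39800131e+00,  2.76601858e-01,  1.50613768e+00, -1.72291087e-05,
        1.36073216e+00, -1.20961268e-01]), 'qd': array([-0.00099648, -0.00164279,  0.00091092, -0.00024923, -0.00131489,
        0.00128217]), 'effort': array([-1.00643727e-03, -4.16778052e+01, -2.45809704e+01, -3.03642601e-04,
        1.12004988e-02, -3.09653785e-06]), 'position': array([ 0.16640727, -0.549827  ,  0.23043401]), 'ee_rot': array([ 0.56730633,  0.42189299,  0.56827809, -0.42098676]), 'contact_force': array([0.43484754, 0.24777148, 0.03606358]), 'moment': array([0.02276207, 0.05170193, 0.01504187]), 'width': 0.08521027215766151}
side [ 0.33286324 -1.0908259   0.52610475] [ 0.82943788  0.55220163 -0.04475031 -0.07143934] 42.65652814697637 [-0.11477508  0.          0.          0.          0.        ]
top [0.43212022 0.00232302 1.01182611] [-0.70483464 -0.03463509  0.02183834  0.70818898] 47.83929344600584 [-0.08429802  0.          0.          0.          0.        ]
wrist [ 0.23471638 -0.52965094  0.37178783] [ 0.79487171 -0.11324489  0.08511124 -0.59000901] 71.83706803800553 [-0.0103925  0.         0.         0.         0.       ]
```

View pics/side0.png

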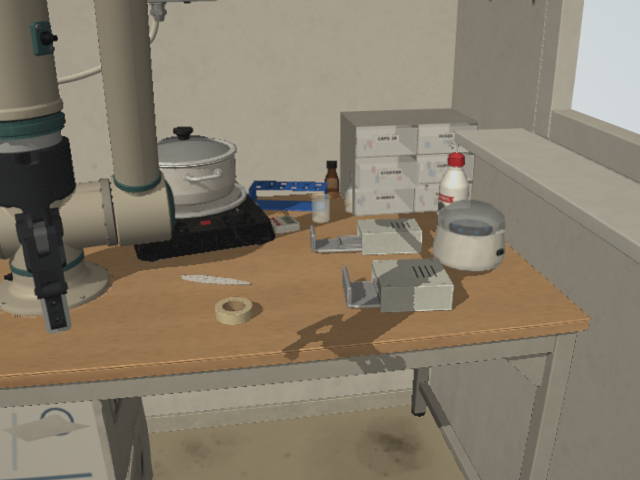

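View pics/top0.png

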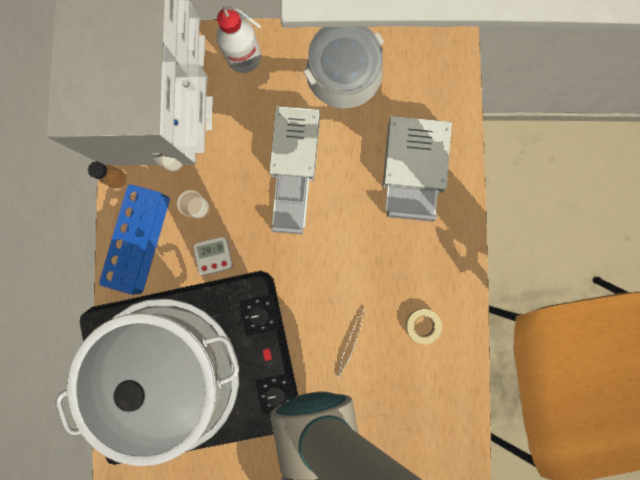

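The top view shows the narrow unit left (roof near 297,140, lip near 290,228) and the broad unit right (roof near 418,152, lip near 412,214). The tape is at (424,326), timer at (213,255) and beaker at (192,204). I'll enlarge the units.

```bash
python3 - <<'E'
import cv2
a=cv2.imread('pics/top0.png')
cv2.imwrite('pics/cropN.png',cv2.resize(a[100:240,250:340],None,fx=4,fy=4,interpolation=cv2.INTER_CUBIC))
cv2.imwrite('pics/cropB.png',cv2.resize(a[105:235,370:470],None,fx=4,fy=4,interpolation=cv2.INTER_CUBIC))
E
```

```text
(no output)
```

View pics/cropN.png

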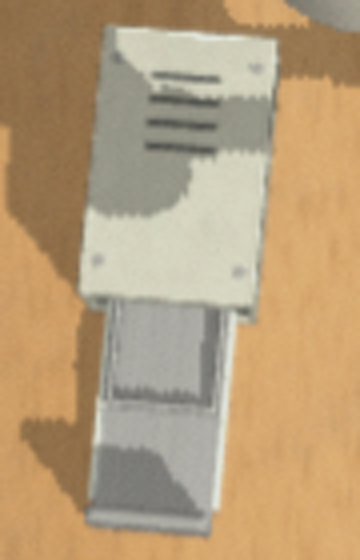

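View pics/cropB.png

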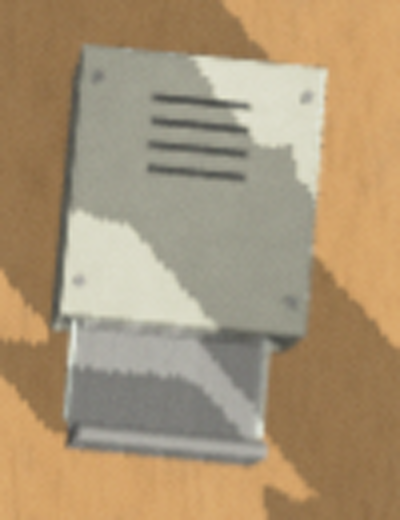

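```bash
python3 - <<'E'
from h import *
im=load('top0')
def P(o,l,z): return [px(im,o[0]+(x-1.5)/4,o[1]+(y-1.5)/4,z) for x,y in l]
def rep(n,o,roof,lip):
    r=P(o,roof,.05); l=P(o,lip,.042)
    print(n); 
    for p in r+l: print(np.round(p,4))
    BL,BR,FR,FL=r
    print('w',np.linalg.norm(BL-BR),np.linalg.norm(FL-FR),'d',np.linalg.norm(BL-FL),np.linalg.norm(BR-FR))
    x=(BL-FL+BR-FR)[:2]; y=(BL-BR+FL-FR)[:2]
    a1=np.arctan2(x[1],x[0]); a2=np.arctan2(-y[0],y[1]); print('yaw deg',np.degrees([a1,a2]))
    a=(a1*125+a2*80)/205; c=np.mean(r,0)[:2]; X=np.array([np.cos(a),np.sin(a)]);Y=np.array([-X[1],X[0]])
    F=c-.0625*X; print('F',F,'yaw',np.degrees(a))
    for p in l: print('lip pt in unit',(p[:2]-F)@X,(p[:2]-F)@Y)
rep('N',(250,100),[(105,25),(279,41),(255,308),(80,296)],[(87,520),(212,530)])
rep('B',(370,105),[(82,46),(328,69),(304,338),(60,318)],[(70,443),(264,456),(80,428),(268,441)])
for u,v in [(295,150),(418,150),(290,230),(424,314),(213,250)]: print(u,v,px(im,u,v))
for u,v in [(424,309),(408,326),(441,326),(424,343)]: print('tape',px(im,u,v,.019))
E
```

```text
N
[0.7409 0.1042 0.05  ]
[0.7324 0.0246 0.05  ]
[0.609  0.0358 0.05  ]
[0.6151 0.1148 0.05  ]
[0.5143 0.1121 0.042 ]
[0.5095 0.0557 0.042 ]
w 0.0800585744291152 0.07926898394781057 d 0.12621821093407276 0.1239625937070451
yaw deg [-5.01425814 -5.2644578 ]
F [0.61212037 0.07539313] yaw -5.111897032223612
lip pt in unit -0.10067527031574457 0.02783687951482355
lip pt in unit -0.1004599352411313 -0.02879280847718876
B
[ 0.7198 -0.1042  0.05  ]
[ 0.7087 -0.2162  0.05  ]
[ 0.5849 -0.2018  0.05  ]
[ 0.5945 -0.0922  0.05  ]
[ 0.5389 -0.0966  0.042 ]
[ 0.5326 -0.1841  0.042 ]
[ 0.5457 -0.1013  0.042 ]
[ 0.5394 -0.186   0.042 ]
w 0.11251479671469321 0.11001118563028205 d 0.12583920644088734 0.1246191444998644
yaw deg [-6.05940443 -5.3218661 ]
F [ 0.58980081 -0.14729175] yaw -5.771584598001818
lip pt in unit -0.055710424424403986 0.04527155974984599
lip pt in unit -0.053230450717208326 -0.04234033248467504
lip pt in unit -0.048508881833869734 0.041371933241879426
lip pt in unit -0.04628133725749835 -0.043605057455663766
295 150 [0.6579567  0.06890787 0.05076244]
418 150 [ 0.65698338 -0.15375823  0.04859542]
290 230 [0.51343634 0.07840922 0.04227144]
424 314 [ 0.36084385 -0.16321474  0.02381062]
213 250 [0.47926449 0.22390991 0.0148994 ]
tape [ 0.3695631  -0.16414965  0.019     ]
tape [ 0.33898126 -0.13455357  0.019     ]
tape [ 0.33850454 -0.19477267  0.019     ]
tape [ 0.30803126 -0.16332913  0.019     ]
```

```bash
cat >> h.py <<'E'
def goal(pos,yaw,flip=1):
    """rows needed (cm, deg) from present pose to pointing-down pose, tool z along unit's y*flip"""
    s=manip.get_state(); Rc=q2R(s['ee_rot']); p=np.array(s['position'])
    a=np.radians(yaw); x=np.array([0,0,-1.]); z=flip*np.array([-np.sin(a),np.cos(a),0]); y=np.cross(z,x)
    Rg=np.stack([x,y,z],1)
    print('t',s['clock'],'tcp',np.round(p,4),'w',round(s['width'],4),'F',np.round(s['contact_force'],2),'shift cm',np.round(Rc.T@(np.array(pos)-p)*100,2),'turn deg',np.round(np.degrees(R.from_matrix(Rc.T@Rg).as_rotvec()),2))
E
python3 - <<'E'
from h import *
s=manip.get_state(); print(np.round(q2R(s['ee_rot']),3))
for f in (1,-1): goal([.47,.088,.23],-5.1,f)
E
```

```text
[[-0.     0.957  0.29 ]
 [ 0.001  0.29  -0.957]
 [-1.     0.    -0.001]]
t 0.15 tcp [ 0.1664 -0.55    0.2307] w 0.0851 F [ 0.18  0.39 -0.96] shift cm [  0.14  47.53 -52.28] turn deg [-1.5807e+02 -1.0000e-02 -1.1000e-01]
t 0.15 tcp [ 0.1664 -0.55    0.2307] w 0.0851 F [ 0.18  0.39 -0.96] shift cm [  0.14  47.53 -52.28] turn deg [ 2.193e+01 -8.000e-02  1.000e-02]
```

```bash
python3 -m crank '[[0,4,-4,6,0,0,0],[0,8,-8.5,12,0,0,0],[0,12,-13,18,0,0,0],[0,16,-17.5,21.9,0,0,0],[0,20,-22,21.9,0,0,0]]'
python3 -c "
from h import *
goal([.47,.088,.23],-5.1,-1)"
```

```text
clock: 0.78
position: [0.2946, -0.2801, 0.2312]
ee_rot: [0.477, 0.522, 0.477, -0.522]
contact_force: [0.3, 0.2, -0.1]
width: 0.0002
t 0.775 tcp [ 0.2946 -0.2801  0.2312] w 0.0002 F [ 0.34  0.17 -0.12] shift cm [  0.13  14.16 -38.24] turn deg [-0.05  0.   -0.03]
```

```bash
python3 -m crank '[[0,2,-5,0,0,0,0],[0,4,-10,0,0,0,0],[0,6,-15,0,0,0,0],[0,8,-20,0,0,0,0],[0,10,-25,0,0,0,0]]'
python3 -c "
from h import *
goal([.47,.088,.23],-5.1,-1)"
```

```text
clock: 1.4
position: [0.4164, -0.04, 0.2313]
ee_rot: [0.478, 0.522, 0.477, -0.522]
contact_force: [0.1, -0.6, -0.2]
width: -0.0001
t 1.4 tcp [ 0.4164 -0.04    0.2313] w -0.0001 F [ 0.11 -0.59 -0.22] shift cm [  0.13   4.21 -13.23] turn deg [ 0.04  0.02 -0.03]
```

```bash
python3 -m crank '[[0,1.6,-4.4,0,0,0,0],[0,3.2,-8.8,0,0,0,0],[0,4.8,-13.2,0,0,0,0],[4,4.8,-13.2,0,0,0,0],[8,4.8,-13.2,0,0,0,0]]'
python3 - <<'E'
from h import *
goal([.476,.0876,.025],-5.1,-1); grab('wrist','wrist1'); grab('top','top1')
E
```

```text
clock: 2.02
position: [0.4758, 0.0864, 0.1504]
ee_rot: [0.478, 0.521, 0.478, -0.521]
contact_force: [-0.3, 0.4, -0.2]
width: 0.0001
t 2.025 tcp [0.4758 0.0864 0.1504] w 0.0001 F [-0.28  0.38 -0.17] shift cm [12.54 -0.   -0.12] turn deg [ 0.14  0.   -0.07]
```

View pics/wrist1.png

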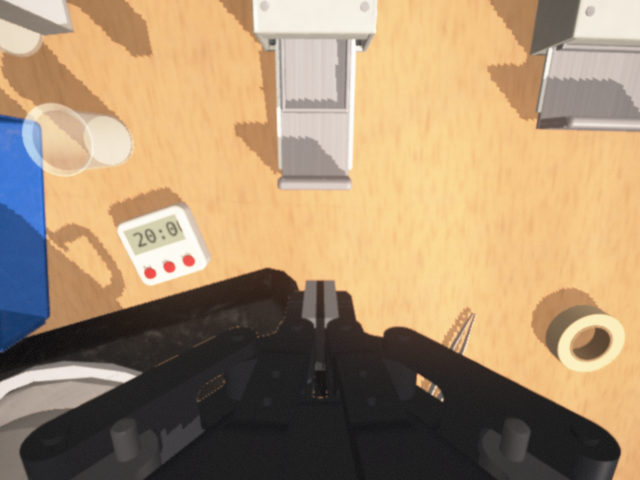

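The wrist view shows the narrow lip (279–351, 184) straight ahead of the shut fingertips (319,285). The hotplate corner (285,275) looks near, so I'll check the clearance.

```bash
python3 - <<'E'
from h import *
im=load('wrist1')
for u,v in [(279,184),(351,184),(315,184)]: print(px(im,u,v,.042),px(im,u,v))
im=load('top0')
for u,v in [(264,277),(275,300),(285,340),(255,279)]: print('hot',px(im,u,v))
E
```

```text
[0.51881819 0.11318128 0.042     ] [0.51912199 0.11282003 0.04472941]
[0.51412985 0.05940128 0.042     ] [0.51420244 0.05944759 0.04255798]
[0.51646904 0.08629115 0.042     ] [0.51686621 0.08620995 0.04529013]
hot [0.42919925 0.12375311 0.05271384]
hot [0.38754256 0.10656891 0.02972179]
hot [0.31512196 0.08888606 0.02487114]
hot [0.42573725 0.1389098  0.05874283]
```

```bash
python3 -m crank '[[4.5,0,-0.1,0,0,0,0],[9,0,-0.1,0,0,0,0],[12.2,0,-0.1,0,0,0,0],[12.2,0,-0.1,0,0,0,0]]'
python3 - <<'E'
from h import *
goal([.476,.0876,.028],-5.1,-1)
E
```

```text
clock: 2.62
position: [0.4746, 0.0863, 0.0286]
ee_rot: [-0.477, -0.521, -0.478, 0.523]
contact_force: [1.1, -0.1, 0.8]
width: 0.0002
t 2.625 tcp [0.4746 0.0863 0.0286] w 0.0002 F [ 1.08 -0.08  0.78] shift cm [ 0.06  0.13 -0.14] turn deg [0.01 0.03 0.2 ]
```

```bash
python3 -m crank '[[0,1.5,-0.1,0,0,0,0],[0,3,-0.1,0,0,0,0],[0,4.3,-0.1,0,0,0,0],[0,5.6,-0.1,0,0,0,0],[0,6.6,-0.1,0,0,0,0]]'
python3 -m crank '[[0,0.3,0,0,0,0,0],[0,0.5,0,0,0,0,0],[0,0.5,0,0,0,0,0]]'
python3 - <<'E'
from h import *
goal([.5484,.0811,.028],-5.1,-1)
E
```

```text
clock: 3.25
position: [0.5423, 0.0815, 0.0294]
ee_rot: [0.477, 0.522, 0.477, -0.522]
contact_force: [-1.8, 0.0, 0.1]
width: 0.0004
clock: 3.62
position: [0.5463, 0.0812, 0.0292]
ee_rot: [0.478, 0.522, 0.477, -0.522]
contact_force: [-1.8, -0.4, -0.7]
width: -0.0002
t 3.625 tcp [0.5463 0.0812 0.0292] w -0.0002 F [-1.77 -0.39 -0.72] shift cm [ 0.12  0.21 -0.01] turn deg [ 0.04  0.01 -0.01]
```

Force is still just sliding friction, so the stop isn't reached. Next I'll push in small steps.

```bash
python3 -m crank '[[0,0.2,0,0,0,0,0],[0,0.3,0,0,0,0,0]]'
python3 -m crank '[[0,0.2,0,0,0,0,0],[0,0.3,0,0,0,0,0]]'
```

```text
clock: 3.88
position: [0.5489, 0.081, 0.0292]
ee_rot: [-0.477, -0.521, -0.478, 0.522]
contact_force: [-2.2, -0.2, -0.7]
width: 0.0004
clock: 4.12
position: [0.5511, 0.0808, 0.0292]
ee_rot: [-0.477, -0.521, -0.478, 0.522]
contact_force: [-5.2, 0.7, 3.1]
width: -0.0002
```

```bash
python3 -m crank '[[0,0.2,0,0,0,0,0],[0,0.2,0,0,0,0,0]]'
python3 -m crank '[[0,0.2,0,0,0,0,0],[0,0.2,0,0,0,0,0],[0,0.2,0,0,0,0,0]]'
```

```text
clock: 4.38
position: [0.5511, 0.0808, 0.0291]
ee_rot: [-0.476, -0.52, -0.479, 0.523]
contact_force: [-7.4, 0.4, 5.0]
width: 0.0
clock: 4.75
position: [0.5511, 0.0808, 0.029]
ee_rot: [-0.475, -0.519, -0.48, 0.524]
contact_force: [-11.0, 0.3, 8.1]
width: 0.0001
```

The force rises with no further motion, so the tray is home. I'll back off, lift and look.

```bash
python3 -m crank '[[0,-1.5,0,0,0,0,0],[0,-3.5,0,0,0,0,0],[-4,-3.5,0,0,0,0,0],[-8,-3.5,0,0,0,0,0],[-8,-3.5,0,0,0,0,0]]'
python3 - <<'E'
from h import *
goal([.5435,-.1426,.11],-5.8,-1)
im=grab('wrist','wrist2')
im=grab('top','top2'); cv2.imwrite('pics/top2c.png',cv2.resize(im['color'][90:350,240:480],None,fx=2.2,fy=2.2))
E
```

```text
clock: 5.38
position: [0.5251, 0.0836, 0.1129]
ee_rot: [0.48, 0.524, 0.475, -0.519]
contact_force: [0.5, -0.1, -0.3]
width: 0.0
t 5.375 tcp [0.5251 0.0836 0.1129] w 0.0 F [ 0.49 -0.14 -0.27] shift cm [ 0.3   3.82 22.37] turn deg [ 0.74 -0.07 -0.61]
```

View pics/wrist2.png

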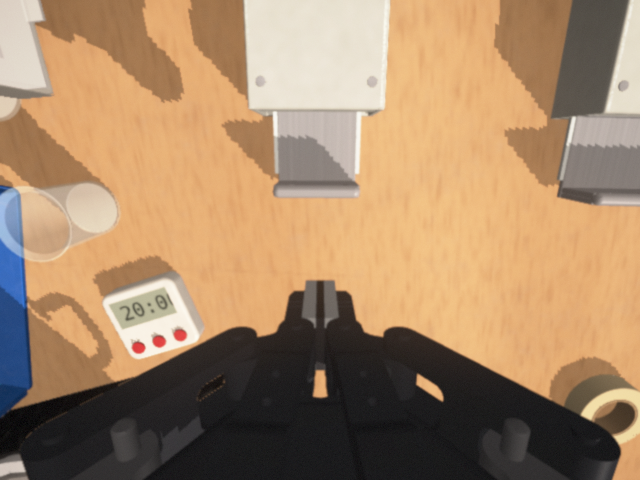

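View pics/top2c.png

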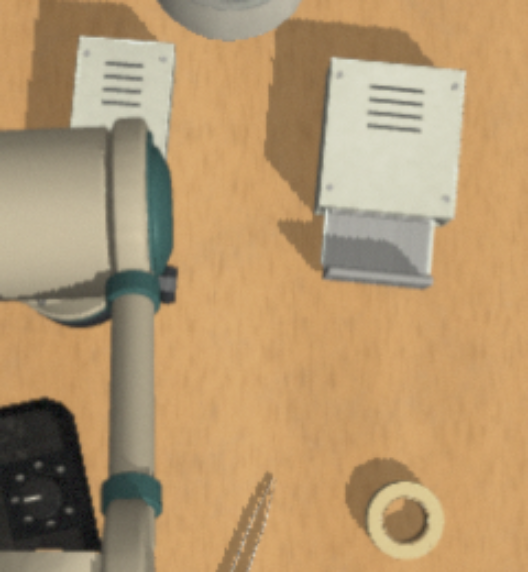

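The narrow tray's gap is now the same as a shut tray's (lip at 276–358,190). Next I'll move above the bare gap behind the broad lip.

```bash
python3 -m crank '[[0,1.2,4.5,0,0,0,0],[0,2.4,9,0.7,0,-0.6,0],[0,3.6,13.5,0.7,0,-0.6,0],[0,4.8,18,0.7,0,-0.6,0],[0,6.2,22.4,0.7,0,-0.6,0]]'
python3 -m crank '[[0,0,0,0,0,0,0]]'
python3 - <<'E'
from h import *
goal([.5674,-.1450,.018],-5.8,-1)
im=grab('wrist','wrist3')
im=grab('top','top3')
E
```

```text
clock: 6.1
position: [0.5627, -0.1464, 0.1075]
ee_rot: [-0.471, -0.522, -0.478, 0.527]
contact_force: [0.7, 0.5, 0.5]
width: -0.0005
clock: 6.22
position: [0.5637, -0.1483, 0.1075]
ee_rot: [-0.47, -0.523, -0.476, 0.528]
contact_force: [-0.5, -0.5, 0.3]
width: -0.0001
t 6.225 tcp [ 0.5637 -0.1483  0.1075] w -0.0001 F [-0.46 -0.48  0.27] shift cm [ 8.94  0.43 -0.38] turn deg [-0.19  0.05  0.64]
```

View pics/wrist3.png

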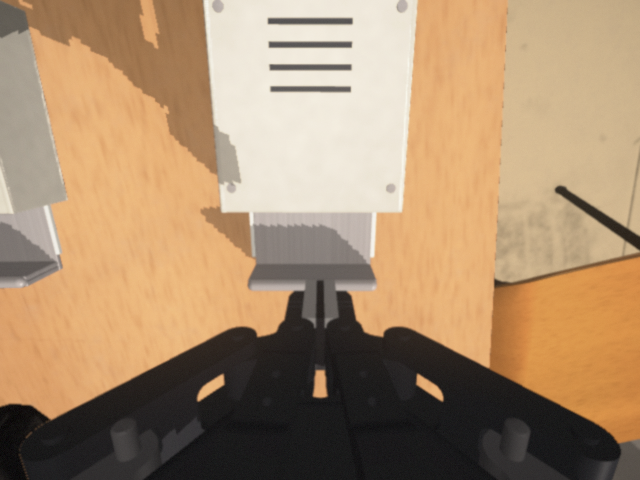

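View pics/top3.png

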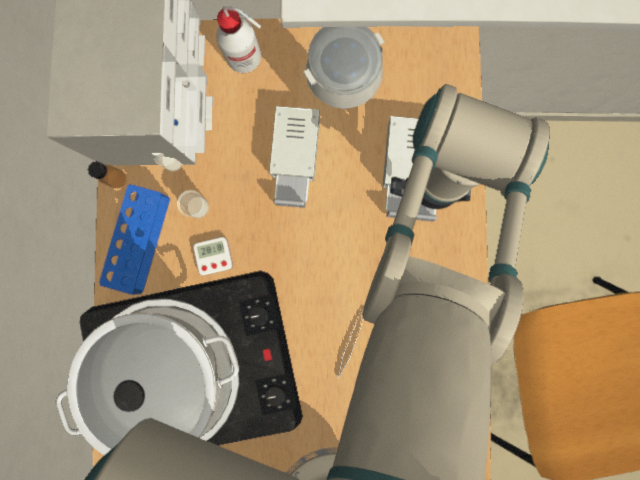

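```bash
python3 - <<'E'
from h import *
im=load('wrist3'); print('eye',im['eye'],manip.get_state()['position'])
a=np.radians(-5.8);X=np.array([np.cos(a),np.sin(a)]);Y=np.array([-X[1],X[0]]);F=np.array([.5898,-.1473])
for u,v,z in [(223,212,.05),(402,212,.05),(275,265,.042),(350,265,.042),(252,280,.042),(373,280,.042)]:
    p=px(im,u,v,z); q=px(im,u,v); print(u,v,np.round(p,4),'unit',np.round([(p[:2]-F)@X,(p[:2]-F)@Y],4),'depth',np.round(q,4))
cv2.imwrite('pics/w3c.png',cv2.resize(im['color'][190:310,230:400],None,fx=4,fy=4,interpolation=2))
im=load('wrist2')
for u,v in [(276,187),(358,187)]:
    print('N lip',px(im,u,v,.042))
im=load('top2')
E
```

```text
eye [ 0.63624787 -0.15593962  0.24794601] [ 0.56241645 -0.14503964  0.10764888]
223 212 [ 0.599  -0.0928  0.05  ] unit [0.0036 0.0551] depth [ 0.5893 -0.0766 -0.001 ]
402 212 [ 0.5875 -0.2015  0.05  ] unit [ 0.0032 -0.0542] depth [ 5.751e-01 -2.131e-01 -5.000e-04]
275 265 [ 0.5583 -0.118   0.042 ] unit [-0.0343  0.026 ] depth [ 0.5478 -0.1128  0.0143]
350 265 [ 0.553  -0.1677  0.042 ] unit [-0.0345 -0.024 ] depth [ 0.5423 -0.1692  0.0155]
252 280 [ 0.5491 -0.1009  0.042 ] unit [-0.0452  0.042 ] depth [ 0.5494 -0.1011  0.0426]
373 280 [ 0.5405 -0.1823  0.042 ] unit [-0.0455 -0.0398] depth [ 0.5407 -0.1822  0.0424]
N lip [0.57128766 0.10755521 0.042     ]
N lip [0.56664709 0.05528343 0.042     ]
```

View pics/w3c.png

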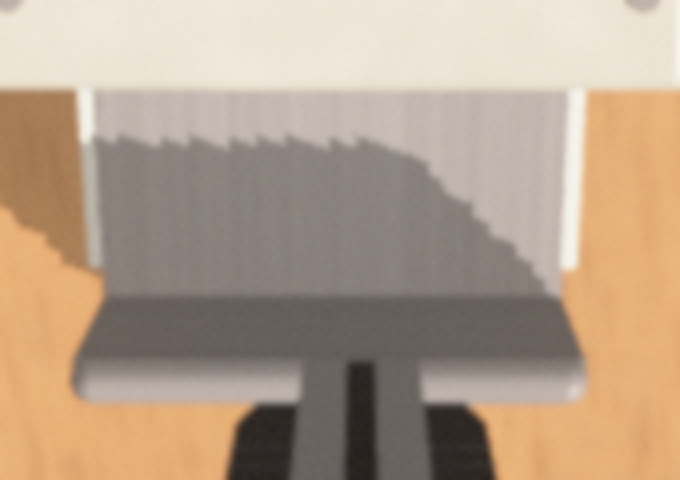

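The wrist view (camera looking back from the housing) puts the broad lip's rear edge at unit x −0.045 and the housing front at about +0.003. I'll descend mid-gap.

```bash
python3 -m crank '[[0,0.5,0,0,0,0,0],[2,0.5,0,0,0,0,0],[4,0.5,0,0,0,0,0],[4.5,0.5,0,0,0,0,0]]'
python3 - <<'E'
from h import *
goal([.5674,-.1450,.021],-5.8,-1)
E
```

```text
clock: 6.82
position: [0.567, -0.144, 0.063]
ee_rot: [-0.471, -0.521, -0.478, 0.527]
contact_force: [-0.4, -0.6, 0.3]
width: 0.0
t 6.825 tcp [ 0.567 -0.144  0.063] w 0.0 F [-0.39 -0.62  0.3 ] shift cm [4.2 0.1 0.1] turn deg [ 0.13 -0.04  0.75]
```

```bash
python3 -m crank '[[1.5,0,0.1,0,0,0.6,0],[3,0,0.1,0,0,0.6,0],[4.2,0,0.1,0,0,0.6,0],[4.2,0,0.1,0,0,0.6,0]]'
python3 - <<'E'
from h import *
goal([.5674,-.1450,.021],-5.8,-1)
E
```

```text
clock: 7.32
position: [0.5667, -0.1461, 0.0212]
ee_rot: [-0.474, -0.524, -0.475, 0.525]
contact_force: [-0.3, 0.0, -0.5]
width: 0.0001
t 7.325 tcp [ 0.5667 -0.1461  0.0212] w 0.0001 F [-0.34  0.02 -0.48] shift cm [ 0.02  0.06 -0.12] turn deg [ 0.05 -0.03  0.12]
```

No contact. I'll draw it out steadily.

```bash
python3 -m crank '[[0,-0.5,0,0,0,0,0],[0,-1,0,0,0,0,0],[0,-1.5,0,0,0,0,0],[0,-2,0,0,0,0,0],[0,-2.5,0,0,0,0,0]]'
python3 -m crank '[[0,-0.6,0,0,0,0,0],[0,-1.2,0,0,0,0,0],[0,-1.8,0,0,0,0,0],[0,-2.4,0,0,0,0,0],[0,-3,0,0,0,0,0]]'
python3 -m crank '[[0,-0.6,0,0,0,0,0],[0,-1.2,0,0,0,0,0],[0,-1.8,0,0,0,0,0],[0,-2.4,0,0,0,0,0],[0,-2.8,0,0,0,0,0]]'
python3 - <<'E'
from h import *
goal([.4664,-.1348,.021],-5.8,-1)
E
```

```text
clock: 7.95
position: [0.5428, -0.1442, 0.0227]
ee_rot: [0.475, 0.525, 0.474, -0.524]
contact_force: [2.1, 0.2, 1.0]
width: 0.0003
clock: 8.57
position: [0.5122, -0.141, 0.0223]
ee_rot: [-0.474, -0.524, -0.474, 0.525]
contact_force: [1.6, 0.3, 1.4]
width: 0.0001
clock: 9.2
position: [0.4842, -0.1381, 0.0222]
ee_rot: [-0.474, -0.524, -0.474, 0.525]
contact_force: [2.5, 0.9, -0.1]
width: -0.0003
t 9.2 tcp [ 0.4842 -0.1381  0.0222] w -0.0003 F [ 2.55  0.9  -0.09] shift cm [ 0.12 -1.8  -0.15] turn deg [0.03 0.   0.02]
```

```bash
python3 -m crank '[[0,-0.4,0,0,0,0,0],[0,-0.8,0,0,0,0,0],[0,-1.1,0,0,0,0,0],[0,-1.4,0,0,0,0,0]]'
python3 -m crank '[[0,-0.2,0,0,0,0,0],[0,-0.4,0,0,0,0,0]]'
python3 - <<'E'
from h import *
goal([.4664,-.1348,.021],-5.8,-1)
E
```

```text
clock: 9.7
position: [0.4706, -0.1367, 0.0222]
ee_rot: [-0.474, -0.525, -0.474, 0.525]
contact_force: [1.2, 1.0, 0.8]
width: -0.0003
clock: 9.95
position: [0.469, -0.1367, 0.0224]
ee_rot: [0.475, 0.526, 0.473, -0.524]
contact_force: [8.4, 3.4, -4.3]
width: -0.0
t 9.95 tcp [ 0.469  -0.1367  0.0224] w -0.0 F [ 8.43  3.44 -4.27] shift cm [ 0.14 -0.28 -0.17] turn deg [-0.03  0.02 -0.28]
```

```bash
python3 -m crank '[[0,-0.2,0,0,0,0,0],[0,-0.2,0,0,0,0,0],[0,-0.2,0,0,0,0,0]]'
python3 -c "
from h import *
goal([.4664,-.1348,.021],-5.8,-1)"
```

```text
clock: 10.32
position: [0.4691, -0.1369, 0.0226]
ee_rot: [0.476, 0.527, 0.471, -0.523]
contact_force: [10.5, 2.1, -4.9]
width: 0.0002
t 10.325 tcp [ 0.4691 -0.1369  0.0226] w 0.0002 F [10.49  2.1  -4.92] shift cm [ 0.16 -0.29 -0.19] turn deg [-0.05  0.04 -0.48]
```

The force rises with no motion, so it is at its stop. I'll ease off the lip into the 27 mm of free gap, then lift.

```bash
python3 -m crank '[[0,0.6,0,0,0,0,0],[0,1.3,0,0,0,0,0],[0,1.6,0,0,0,0,0],[0,1.6,0,0,0,0,0]]'
python3 -c "
from h import *
goal([.4664,-.1348,.021],-5.8,-1)"
```

```text
clock: 10.82
position: [0.4806, -0.1378, 0.0221]
ee_rot: [-0.474, -0.524, -0.474, 0.525]
contact_force: [0.6, 0.8, -0.0]
width: -0.0001
t 10.825 tcp [ 0.4806 -0.1378  0.0221] w -0.0001 F [ 0.61  0.81 -0.03] shift cm [ 0.11 -1.44 -0.16] turn deg [0.04 0.01 0.04]
```

```bash
python3 -m crank '[[-2,0,0,0,0,0,0],[-5,0,0,0,0,0,0],[-9,0,0,0,0,0,0],[-14,0,0,0,0,0,0],[-18,0,0,0,0,0,0]]'
python3 -m crank '[[0,-5,0,0,0,0,0],[0,-10,0,0,0,0,0],[0,-14,4,0,0,0,0],[0,-14,8,0,0,0,0],[0,-14,8,0,0,0,0]]'
python3 - <<'E'
from h import *
goal([.4664,-.1348,.021],-5.8,-1)
im=grab('wrist','wrist4'); im=grab('top','top4'); grab('side','side4')
E
```

```text
clock: 11.45
position: [0.4804, -0.1378, 0.2041]
ee_rot: [0.475, 0.525, 0.474, -0.525]
contact_force: [0.5, -0.1, -0.7]
width: 0.0002
clock: 12.08
position: [0.3328, -0.2053, 0.2025]
ee_rot: [-0.474, -0.525, -0.473, 0.526]
contact_force: [-0.8, 0.2, 0.3]
width: 0.0001
t 12.075 tcp [ 0.3328 -0.2053  0.2025] w 0.0001 F [-0.84  0.22  0.25] shift cm [18.14 12.54 -8.43] turn deg [-0.19  0.09 -0.03]
```

View pics/top4.png

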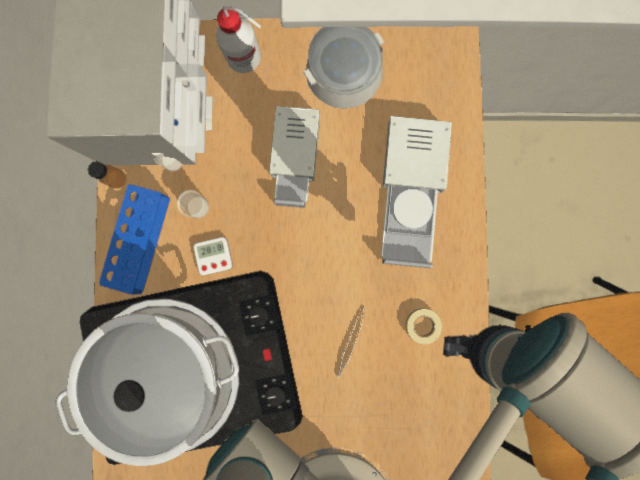

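View pics/wrist4.png

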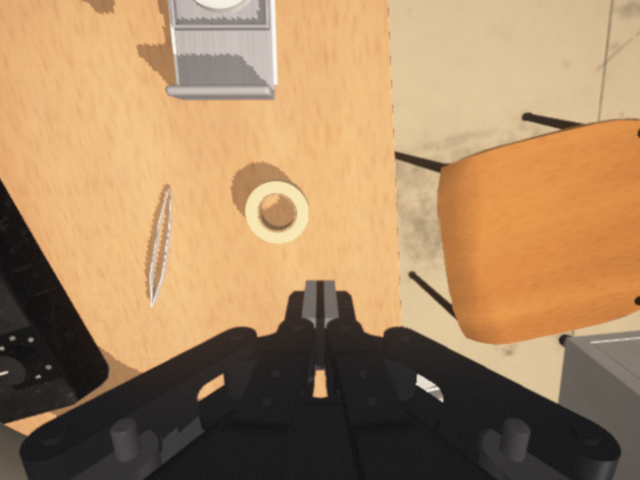

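The top view shows the dish (413,209) in the open and the broad lip near (407,263). The narrow lip is at (290,203), and the bystanders sit at the same pixels as before. A numeric check follows.

```bash
python3 - <<'E'
from h import *
im=load('top4'); a0=load('top0')
cv2.imwrite('pics/t4c.png',cv2.resize(im['color'][170:275,365:455],None,fx=5,fy=5,interpolation=2))
a=np.radians(-5.8);X=np.array([np.cos(a),np.sin(a)]);Y=np.array([-X[1],X[0]]);F=np.array([.5898,-.1473])
def U(p,F=F,X=X,Y=Y): return np.round([(p[:2]-F)@X,(p[:2]-F)@Y],4)
print('dish',U(px(im,413,209,.027)),px(im,413,209),'lip',U(px(im,382,262,.042)),U(px(im,432,266,.042)))
d=cv2.absdiff(im['color'],a0['color']).max(2)
for n,(u,v) in dict(timer=(213,255),beaker=(192,204),tape=(424,326)).items():
    p=a0['color'][v-22:v+22,u-22:u+22]; r=cv2.matchTemplate(im['color'][v-32:v+32,u-32:u+32],p,5); print(n,np.array(cv2.minMaxLoc(r)[3])-10,r.max())
a=np.radians(-5.1);X=np.array([np.cos(a),np.sin(a)]);Y=np.array([-X[1],X[0]]);F=np.array([.6121,.0754])
print('Nlip',U(px(im,275,203.5,.042),F,X,Y),U(px(im,306,206,.042),F,X,Y))
E
```

```text
dish [-0.0377 -0.0023] [ 0.55204936 -0.14575009  0.02715762] lip [-0.1402  0.047 ] [-0.1388 -0.0428]
timer [0 0] 0.8527131
beaker [0 0] 0.65237325
tape [0 0] 0.94533896
Nlip [-0.0528  0.0257] [-0.0528 -0.0307]
```

View pics/t4c.png

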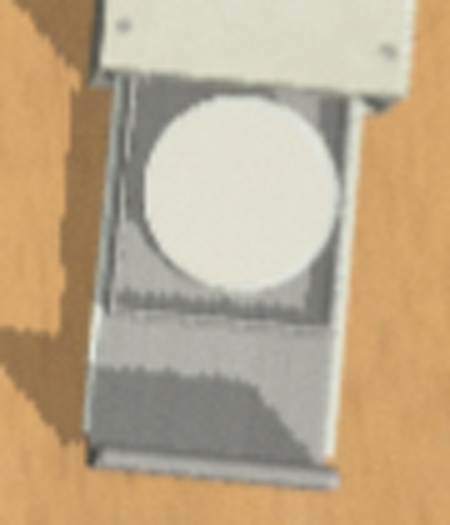

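```bash
python3 - <<'E'
from h import *
a=np.radians(-5.8);X=np.array([np.cos(a),np.sin(a)]);Y=np.array([-X[1],X[0]])
def U(p): return np.round([p[:2]@X,p[:2]@Y],4)
im=load('top4'); z=im['z_map']; z0=load('top0')['z_map']
# well wall top (z=.02), lip rear and roof front from depth columns
for u in (396,408,420):
    print(u,[(v,*np.round(px(im,u,v),4)[[0,2]]) for v in range(256,272)])
w=load('wrist4')
for u,v in [(168,88),(273,92),(220,90)]: print('w4',px(w,u,v,.042),px(w,u,v))
E
```

```text
396 [(256, np.float64(0.4668), np.float64(0.0095)), (257, np.float64(0.4649), np.float64(0.0105)), (258, np.float64(0.463), np.float64(0.0128)), (259, np.float64(0.4613), np.float64(0.0099)), (260, np.float64(0.4585), np.float64(0.045)), (261, np.float64(0.4567), np.float64(0.0449)), (262, np.float64(0.4548), np.float64(0.049)), (263, np.float64(0.4531), np.float64(0.044)), (264, np.float64(0.4518), np.float64(0.0199)), (265, np.float64(0.4504), np.float64(-0.0033)), (266, np.float64(0.4485), np.float64(0.0009)), (267, np.float64(0.4466), np.float64(0.0024)), (268, np.float64(0.4448), np.float64(-0.0035)), (269, np.float64(0.4429), np.float64(-0.0009)), (270, np.float64(0.4411), np.float64(-0.0025)), (271, np.float64(0.4392), np.float64(0.0001))]
408 [(256, np.float64(0.4667), np.float64(0.0095)), (257, np.float64(0.4648), np.float64(0.0107)), (258, np.float64(0.4629), np.float64(0.013)), (259, np.float64(0.461), np.float64(0.0135)), (260, np.float64(0.4593), np.float64(0.0103)), (261, np.float64(0.4565), np.float64(0.0459)), (262, np.float64(0.4548), np.float64(0.0424)), (263, np.fl
[... 710 characters left out ...]
.float64(0.4547), np.float64(0.0437)), (263, np.float64(0.4528), np.float64(0.0468)), (264, np.float64(0.4511), np.float64(0.0433)), (265, np.float64(0.4493), np.float64(0.0451)), (266, np.float64(0.4475), np.float64(0.0432)), (267, np.float64(0.4463), np.float64(0.0012)), (268, np.float64(0.4445), np.float64(0.0006)), (269, np.float64(0.4426), np.float64(-0.0019)), (270, np.float64(0.4408), np.float64(0.0016)), (271, np.float64(0.4389), np.float64(-0.0007))]
w4 [ 0.4600654  -0.09078419  0.042     ] [ 0.45973148 -0.09150539  0.04378618]
w4 [ 0.44752899 -0.17815895  0.042     ] [ 0.45128275 -0.17520996  0.01618349]
w4 [ 0.45381517 -0.13403089  0.042     ] [ 0.45333074 -0.1347899   0.04491416]
```

```bash
python3 -c "
from h import *
s=manip.get_state(); print(s['clock'],s['contact_force'],np.abs(s['qd']).max()); print(manip.sign_off())"
```

```text
12.225 [-0.86418784  0.11128647 -0.07311375] 0.016586910036236132
the job is handed in; nothing more can be done
None
```

I pushed the narrow tray home with the shut fingers. I then hooked the shut fingers behind the broad tray's lip, drew it out to its stop, backed off, and lifted clear. The job was handed in at 12.2 s, and the interface reported no verdict.

Last checks:

- **Narrow tray:** its lip front measured 52.8 mm ahead of the housing, where 53 mm is fully shut. The push force had risen to 11 N against the stop with no further motion.
- **Broad tray:** it measured about 88 mm out (90 mm is the stop). The pull force had risen to about 10 N with no further motion. Working from the fingertip position alone gave 84 to 87 mm, depending on the assumed fingertip width. That is close to the 83 mm limit but above it.
- **Dish:** it is in the open in its well, about 95 mm behind the lip and 2 mm off centre. Its top is at 27 mm, which fits lying flat.
- **Bystanders:** the timer, beaker and tape showed no shift in the top picture. The beaker's match was weaker (0.65), probably because of changed shadows.
- **Robot:** it was clear of everything and close to still, and the force reading was down to noise (under 1 N).

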